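# Put the bamboo spatula and scrubbing brush away in the counter tray

## Task

Tidy the outer-kitchen counter: lay the bamboo spatula flat in the long compartment of the dark wooden tray, and lay the green-backed scrubbing brush, bristles down, in the tray's narrow empty compartment that runs crosswise, straight along it. Either may point either way round; set them down rather than dropping them, and leave the steel turner where it lies.

Things in the scene. Friction and masses are not known exactly. Their poses are not given: they have to be found in the camera images.
- tray: Dark wooden tray, fixed, 276 (x) by 279 (y) mm, 30 high; floor 6 thick, walls and dividers 8 thick, 30 high. Origin: centre of underside, z up. Compartments (inside, mm, tray axes): long, 260 along x by 95 along y, centre (0, 84); brush's, empty, 100 along x by 160 along y, centre (-80, -51.5); third, 152 by 160, centre (54, -51.5), holds a loose steel bowl 90 across, 32 high.
- spatula: Pale bamboo spatula lying flat, 220 mm long, about 45 g. Origin: mid-length on its flat underside, z up, x along it towards the blade. Handle 18 mm wide, 12 thick, from x -110 to +40; blade 55 wide, 6 thick, from x +36 to +110. Grip the handle at the origin (centre of mass about 11 mm towards the blade).
- brush: Scrubbing brush for the grinding stone, about 120 g, standing on its bristles: green wooden back 130 mm long (x), 40 mm wide (y), from 18 to 40 mm above its underside; brown bristles under it (stiff core 116 by 34 mm, soft tips out to 140 by 44). Origin: centre of the underside of the bristles; z up, x along its length.
- turner: Steel turner of the same size and shape as the spatula, not to be moved: black handle 18 mm wide, 12 mm thick, steel blade 55 mm wide, 4 mm thick, 220 mm long overall. Origin: mid-length on its underside; x towards the blade, z up.
Not all that is in view belongs to the job. Of the things that look like the spatula, take the one that is farthest to the robot's left at the start. Leave any red look-alike of the brush alone.

How it is judged:
By the outcome, as a careful person would: the job done as asked, in the order asked, and still so for the second after the job is handed in, with the robot touching nothing.
It also fails if it takes over 58 s, if anything falls off the work surface, if the arm or the gripper's body presses on something with over 40 N, if the wrist force passes 120 N, or if a joint passes its speed limit or range.

## Robot

A 6-joint arm with a two-finger parallel gripper is mounted at the origin on the work surface. World frame = base frame: x ahead of the robot, y to its left, z up, the work surface at z = 0. Lengths are in mm, angles in rad, forces in N, time in s.
With the tool pointing down it reaches from about 300 to 775 mm from the base axis. Payload 14.6 kg.
Tool frame: the origin (TCP) lies at the very end of the fingers, on their centre line; the grasp point (between the pads) lies 19 mm behind it; z points along the fingers, y is the line along which they close (so a half turn about z gives the same grasp; the last joint's range is limited). The gripper opens to 94 mm and grips with 3 to 60 N. Pads are 16 mm wide; open, the fingers measure 119 mm over their backs; the gripper's body (75 mm by 177 mm) begins 78 mm behind the grasp point.
Start: joints at [1.036, 0.3, 1.521, -0, 1.321, -0.067], TCP at [248.004, 490.901, 205.446] pointing down, gripper open.
Joint ranges: [-3.03, 3.03], [-0.79, 2.21], [0.23, 2.52], [-1.04, 4.18], [0, 3.07], [-2.55, 2.55]. Speed limits (rad/s): [2.22, 2.22, 2.57, 3.14, 3.14, 3.14].

## Interface

Orientations are given as [roll, pitch, yaw] about the fixed x, y, z axes, in that order (R = Rz(yaw) Ry(pitch) Rx(roll)).
In Python, from cell import manip, camera, get_calibration gives the robot as it stands. The module is installed in compiled form; this text tells all that it offers.
- The arm moves only by the tool jog_arm, never from a script. Its argument "plan" is one flat list of numbers, 6 for each row, row after row: the shift along the world's x, y, z in m, then the turn, a rotation vector about the world's x, y, z in degrees. A call has 1 to 20 rows; each row is the pose to reach, as a shift and turn from the pose commanded when the call began; what a row does not reach only later rows make up. A row lasts 1/10 s, in which the tool goes at most 50 mm and 8.59 degrees, less where a joint would pass 70% of its speed; a pose out of reach is approached as far as the arm can. A call with a gripper value outside its range is refused whole. "claw" is the finger opening in m, from 0 to 0.094, set as the call begins (left out, the last holds). The fingers move at their own pace and stop on an object; "force" is the grip in N (left out, the last holds). Time passes only in rows, so rows that repeat a pose let the fingers close. It gives the time, the measured TCP pose, the force, the opening and the grip force at its end, in the units of the state.
- manip.read_state(): the state, without advancing time (a new reading comes with each control period).
- camera(name): name is "scene" or "top" or "wrist"; returns (picture, depth): 420x560x3 uint8, red, green, blue; 420x560 float32, mm along the optical axis (not along the pixel's ray), 0 where there is no reading.
- get_calibration(name): a dict with "fx", "fy", "cx", "cy" (pixels), "origin" and "attitude" of the camera in the world. Camera axes: x right, y down, z forward; pixel columns grow to the right and rows downward; lengths in mm; the calibration is good to about 2 mm. A picture is of the moment at which its call begins: read the wrist's pose just before it. get_calibration takes no time and is no camera call; for the wrist camera it gives the pose at the moment of the call.
- manip.sign_off(): hands the job in; it is judged then, once.
The state is a dict: "clock": time; "joints": joint angles; "qd": joint speeds; "effort": joint torques, N m; "eef_pos": TCP position; "eef_rot": TCP orientation; "wrist_force": force on the tool from outside, world axes, zero at the start; "moment": the same for the moment, N m; "finger_gap": finger opening in mm; "finger_force": force on a finger pad.
Only numpy, scipy, OpenCV 4.12 (cv2) and the standard library are available. Lean on these libraries where they do the work, as an engineer would, in place of code of your own. Each camera call takes 0.05 s, during which the arm holds its last target. There are 200 camera calls.

## Working session

There is one attempt and no reset: what is moved stays moved. The work goes in short steps, Python scripts to look and compute and a tool call to move; the robot and the scene stay as the last step left them, time stands still between calls to the robot, and variables do not carry over. Pictures are saved under pics/ and viewed, at most 10 in all, crops included, and the job is handed in when it is done.

Besides the shell and the picture viewer there is one more tool, called after "Request:" as name(argument=value, ...) on one line, values as JSON. jog_arm: Moves the arm, as the interface text tells. Its arguments: {"type":"object","properties":{"plan":{"type":"array"},"claw":{"type":"number"},"force":{"type":"number"}},"required":["plan"]}

```bash
mkdir -p pics; python3 - <<'E'
from cell import manip,camera,get_calibration
import cv2,numpy as np
s=manip.read_state();print(s['clock'],s['eef_pos'],s['eef_rot'],s['finger_gap'])
for n in ("scene","top"):
    p,d=camera(n);cv2.imwrite(f'pics/{n}0.png',p[:,:,::-1]);np.savez(f'{n}0.npz',p=p,d=d);print(n,get_calibration(n))
E
```

```text
0.0 [247.85736392 490.69965559 204.91193307] [-3.14047356e+00 -8.17629021e-05  2.67384214e+00] 94.18080729166563
scene {'fx': 455.8692129878552, 'fy': 455.8692129878552, 'cx': 278.49763029350885, 'cy': 202.49711474484246, 'origin': array([ 822.92749599, -479.22617349,  672.72759928]), 'attitude': array([-2.31339995, -0.01647915,  0.58760185])}
top {'fx': 395.8926512624234, 'fy': 395.8926512624234, 'cx': 276.5660564000994, 'cy': 207.3064236441216, 'origin': array([384.15542968, 117.49121784, 967.77359604]), 'attitude': array([-3.05482365e+00, -5.63636905e-05, -1.58439576e+00])}
```

View pics/top0.png

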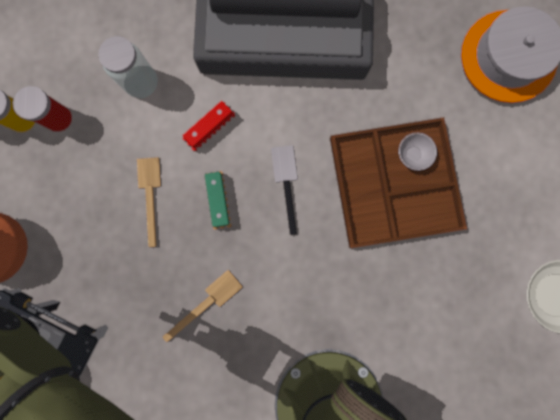

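View pics/scene0.png

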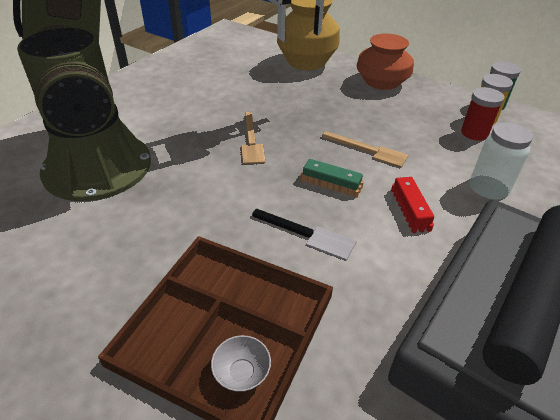

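The top view (up = +x, left = +y) shows the left spatula at about (150,200), a second one at (205,305), the green brush at (217,200), and the turner at (287,190). The tray's corners are near (330,135), (443,120), (466,232) and (352,247), and the brush compartment is centred near (425,213). In the scene view the tray, bowl and tools are clear, and everything lies flat.

```bash
cat > h.py <<'E'
import cv2,numpy as np
from scipy.spatial.transform import Rotation as R
from cell import manip,camera,get_calibration
def onplane(n,uv,z):
    c=get_calibration(n) if isinstance(n,str) else n
    uv=np.atleast_2d(uv).astype(float)
    r=np.c_[(uv[:,0]-c['cx'])/c['fx'],(uv[:,1]-c['cy'])/c['fy'],np.ones(len(uv))]
    w=r@R.from_euler('xyz',c['attitude']).as_matrix().T
    return (c['origin']+w*((z-c['origin'][2])/w[:,2])[:,None])[:,:2]
def cloud(n,d):
    c=get_calibration(n) if isinstance(n,str) else n
    v,u=np.mgrid[:d.shape[0],:d.shape[1]]
    r=np.dstack([(u-c['cx'])/c['fx'],(v-c['cy'])/c['fy'],np.ones(d.shape)])*d[...,None]
    return r@R.from_euler('xyz',c['attitude']).as_matrix().T+c['origin']
def blobs(p,lo,hi,amin=150):
    m=cv2.inRange(cv2.cvtColor(p,cv2.COLOR_RGB2HSV),lo,hi)
    m=cv2.morphologyEx(m,cv2.MORPH_CLOSE,np.ones((3,3)))
    return [c for c in cv2.findContours(m,cv2.RETR_EXTERNAL,cv2.CHAIN_APPROX_NONE)[0] if cv2.contourArea(c)>amin]
def rect(P):
    (c,(a,b),t)=cv2.minAreaRect(P.astype(np.float32)); bx=cv2.boxPoints((c,(a,b),t))
    e=max(bx[1]-bx[0],bx[2]-bx[1],key=np.linalg.norm)
    return np.round(c,1),round(max(a,b),1),round(min(a,b),1),round(np.degrees(np.arctan2(e[1],e[0]))%180,1)
E
python3 - <<'E'
from h import *
for n in('top','scene'):
    f=np.load(n+'0.npz');p,d=f['p'],f['d'];C=cloud(n,d);hsv=cv2.cvtColor(p,cv2.COLOR_RGB2HSV)
    print(n)
    for nm,lo,hi,z in(('green',(65,90,40),(90,255,255),40),('bamboo',(10,70,110),(22,190,255),5),('tray',(3,110,25),(14,230,125),30)):
        for c in blobs(p,lo,hi,250):
            q=c[:,0]; m=np.zeros(d.shape,np.uint8);cv2.drawContours(m,[c],-1,1,-1)
            zz=C[...,2][(m>0)&(d>0)]
            print(nm,q.mean(0).round(),'px',rect(onplane(n,q,z)),'z pct',np.percentile(zz,[5,50,95]).round(1))
E
```

```text
top
green [216. 199.] px (array([486.6, 257.4]), 124.2, 36.6, np.float32(8.6)) z pct [37.7 40.4 43.3]
bamboo [216. 295.] px (array([256.7, 269.4]), 133.9, 55.1, np.float32(129.3)) z pct [ 3.1  6.8 13.4]
bamboo [149. 198.] px (array([486.3, 425.3]), 218.1, 55.3, np.float32(4.0)) z pct [ 4.2  7.9 14.3]
tray [  9. 245.] px (array([381.4, 738.8]), 157.7, 61.3, np.float32(2.7)) z pct [51.8 76.6 92.7]
tray [398. 183.] px (array([ 523.3, -173.4]), 280.3, 272.3, np.float32(98.5)) z pct [ 4.1  7.6 31.8]
scene
green [332. 174.] px (array([493.4, 246.4]), 129.6, 57.2, np.float32(8.9)) z pct [23.9 38.8 41.3]
bamboo [366. 147.] px (array([486.5, 426.4]), 221.9, 53.7, np.float32(3.6)) z pct [ 4.1  6.9 13. ]
bamboo [252. 148.] px (array([254.8, 272.2]), 141.4, 54.0, np.float32(130.3)) z pct [ 3.9  6.2 12.4]
bamboo [326.  33.] px (array([  35.1, 1018.3]), 351.7, 122.2, np.float32(118.1)) z pct [ 74.5 127.  155.1]
tray [223. 334.] px (array([ 527.9, -179.3]), 288.1, 280.2, np.float32(98.4)) z pct [ 4.4  7.1 31. ]
tray [333. 186.] px (array([503.2, 221.2]), 137.2, 47.6, np.float32(19.8)) z pct [ 2.4 10.4 17.9]
tray [386.  66.] px (array([363.4, 827.8]), 314.4, 169.8, np.float32(111.4)) z pct [ 17.4  72.8 119.5]
```

```bash
python3 - <<'E'
from h import *
n='top';f=np.load(n+'0.npz');p,d=f['p'],f['d'];C=cloud(n,d)
for lo,hi in((25,36),(20,40)):
    m=(C[...,2]>lo)&(C[...,2]<hi)&(abs(C[...,0]-523)<165)&(abs(C[...,1]+173)<165)&(d>0)
    k,l,st,_=cv2.connectedComponentsWithStats(m.astype(np.uint8));i=1+st[1:,4].argmax()
    r=rect(C[l==i][:,:2]);print('tray',i,st[i,4],r)
for n in('top','scene'):
  f=np.load(n+'0.npz');p=f['p']
  c=min(blobs(p,(10,70,110),(22,190,255),250),key=lambda c:abs(rect(onplane(n,c[:,0],5))[0]-[486,425]).sum())
  P=onplane(n,c[:,0],9);h=P[P[:,0]<500];b=onplane(n,c[:,0],5);b=b[b[:,0]>540]
  print('handle',rect(h),'blade',rect(b), P[:,0].min(),b[:,0].max())
  # green top face edges at z=40
  c=blobs(p,(65,90,40),(90,255,255),250)[0];print('green hull',rect(onplane(n,c[:,0],40)))
  # brush bright top face
  for v in (90,110):
    q=blobs(p,(65,90,v),(90,255,255),250)
    for c in q: print(v,rect(onplane(n,c[:,0],40)))
# the tcp finger dir
s=manip.read_state();print(R.from_euler('xyz',s['eef_rot']).as_matrix().round(3))
for nm,xy,yaw in(('turner',0,0),):pass
E
```

```text
tray 1 2370 (array([ 524.2, -174.6]), 280.5, 276.5, np.float32(98.5))
tray 1 2652 (array([ 524.2, -174.6]), 280.5, 276.5, np.float32(98.5))
handle (array([438.7, 422.6]), 122.9, 18.0, np.float32(3.8)) blade (array([567.9, 430.3]), 56.5, 53.6, np.float32(91.0)) 377.9206105815775 594.4688666395277
green hull (array([486.6, 257.4]), 124.2, 36.6, np.float32(8.6))
90 (array([486.5, 258.2]), 124.2, 35.2, np.float32(8.8))
110 (array([487.1, 259.5]), 122.6, 32.9, np.float32(8.8))
handle (array([439.1, 424.1]), 122.4, 18.2, np.float32(4.0)) blade (array([568.5, 431.5]), 57.4, 53.7, np.float32(3.5)) 378.04449450673366 598.5309989004743
green hull (array([493.4, 246.4]), 129.6, 57.2, np.float32(8.9))
90 (array([490.3, 257.6]), 127.4, 35.4, np.float32(8.2))
110 (array([490.3, 258.2]), 125.7, 32.9, np.float32(8.9))
[[-0.893  0.451 -0.001]
 [ 0.451  0.893 -0.001]
 [ 0.    -0.001 -1.   ]]
```

Tray centre is (524, −175) with yaw 8.5° and a measured size of 280×276. The spatula is at (486.5, 426), yaw 3.8°, length 220. The brush is at (488, 258), yaw 8.7°. These all match the given sizes. Next I move above the spatula.

Request:
jog_arm(plan=[0.04,-0.01,0,0,0,5,0.08,-0.02,-0.01,0,0,10,0.12,-0.03,-0.03,0,0,15,0.16,-0.042,-0.05,0,0,20,0.2,-0.054,-0.075,0,0,25,0.225,-0.062,-0.095,0,0,29,0.2385,-0.065,-0.105,0,0,30.6,0.2385,-0.065,-0.105,0,0,30.6,0.2385,-0.065,-0.105,0,0,30.6,0.2385,-0.065,-0.105,0,0,30.6], claw=0.05)

```text
clock: 1.1
eef_pos: [485.9, 426.6, 101.4]
eef_rot: [3.141, 0.001, -3.075]
wrist_force: [0.7, -0.1, -0.5]
finger_gap: 50.0
finger_force: 0.0
```

```bash
python3 - <<'E'
from h import *
s=manip.read_state();print(s['clock'],s['eef_pos'],np.degrees(s['eef_rot']),s['finger_gap'],s['wrist_force'],s['joints'])
c=get_calibration('wrist');p,d=camera('wrist');cv2.imwrite('pics/w1.png',p[:,:,::-1])
for q in blobs(p,(10,70,90),(22,190,255),400):
    P=onplane(c,q[:,0],12);print(q[:,0].mean(0),rect(P))
    for a in(400,440,470,490,510):
        t=P[abs(P[:,0]-a)<2];print(a,t[:,1].min() if len(t) else 0,t[:,1].max() if len(t) else 0)
E
```

```text
1.1 [485.86437117 426.57910815 101.41128276] [ 1.79962183e+02  4.82410075e-02 -1.76193422e+02] 49.99160398714183 [ 0.71039277 -0.05503596 -0.52437701] [ 6.63847010e-01  6.06277729e-01  1.32904825e+00  7.71993851e-05
  1.20519928e+00 -9.73414480e-01]
[443.00458716 417.03669725] (array([697.5, 610.8]), 111.5, 5.4, np.float32(93.8))
400 0 0
440 0 0
470 0 0
490 0 0
510 0 0
[389.46753247 362.92857143] (array([635., 543.]), 80.7, 18.1, np.float32(13.4))
400 0 0
440 0 0
470 0 0
490 0 0
510 0 0
[170.11764706 363.1372549 ] (array([649.3, 331. ]), 80.8, 18.3, np.float32(174.2))
400 0 0
440 0 0
470 0 0
490 0 0
510 0 0
[ 90.26710817 176.67328918] (array([479.9, 275.4]), 145.7, 50.9, np.float32(23.7))
400 0 0
440 266.67309285085025 277.20029987249234
470 270.9246132483932 282.60265350070955
490 274.1296369177503 283.1773615295675
510 277.54279490837064 290.11946686315014
[279.07419899 204.85834739] (array([482.7, 425.4]), 212.7, 52.6, np.float32(4.1))
400 411.49110775916444 427.86629261918637
440 414.5384017933692 430.86839198599915
470 416.2924155308151 433.11120302279573
490 418.2848051413439 434.6217224223946
510 419.4483657188292 435.2639105006382
```

View pics/w1.png

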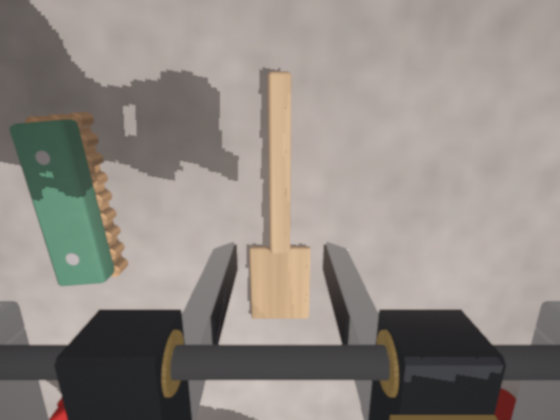

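The wrist view shows the spatula handle centred between the fingers (handle around column 280, blade around (280,282)), with the brush clear to the left around (70,200). Descend and grip.

Request:
jog_arm(plan=[0,0,-0.03,0,0,0,0,0,-0.06,0,0,0,0,0,-0.08,0,0,0,0,0,-0.09,0,0,0,0,0,-0.0965,0,0,0,0,0,-0.0965,0,0,0,0,0,-0.0965,0,0,0])

```text
clock: 1.85
eef_pos: [486.9, 426.3, 5.1]
eef_rot: [3.141, 0.001, -3.075]
wrist_force: [0.0, -0.0, 0.5]
finger_gap: 50.1
finger_force: 0.0
```

Request:
jog_arm(plan=[0,0,0,0,0,0,0,0,0,0,0,0,0,0,0,0,0,0,0,0,0,0,0,0,0,0,0,0,0,0,0,0,0,0,0,0,0,0,0,0,0,0,0,0,0,0,0,0], claw=0, force=20)

```text
clock: 2.65
eef_pos: [486.5, 425.9, 4.1]
eef_rot: [3.142, 0.0, -3.075]
wrist_force: [-0.7, -0.1, 1.8]
finger_gap: 17.6
finger_force: 20.0
```

Request:
jog_arm(plan=[0,0,0.02,0,0,0,0,0,0.05,0,0,0,0,0,0.08,0,0,0,0,-0.01,0.11,0,0,0,0.002,-0.03,0.12,0,0,0.4,0.004,-0.065,0.12,0,0,0.7,0.006,-0.105,0.12,0,0,1,0.008,-0.145,0.12,0,0,1.4,0.01,-0.185,0.12,0,0,1.8,0.012,-0.225,0.12,0,0,2.2,0.014,-0.265,0.12,0,0,2.6,0.016,-0.305,0.12,0,0,3,0.018,-0.345,0.12,0,0,3.3,0.02,-0.385,0.12,0,0,3.6,0.022,-0.425,0.12,0,0,3.9,0.023,-0.46,0.12,0,0,4.2,0.024,-0.49,0.12,0,0,4.5,0.025,-0.51,0.12,0,0,4.5,0.025,-0.5175,0.12,0,0,4.5,0.025,-0.5175,0.12,0,0,4.5])

```text
clock: 4.65
eef_pos: [511.4, -92.0, 123.8]
eef_rot: [3.141, -0.0, -2.998]
wrist_force: [0.2, 0.8, 0.3]
finger_gap: 17.6
finger_force: 20.0
```

```bash
python3 - <<'E'
from h import *
s=manip.read_state();print(s['clock'],s['eef_pos'],np.degrees(s['eef_rot']),s['finger_gap'],s['wrist_force'])
c=get_calibration('wrist');p,d=camera('wrist');cv2.imwrite('pics/w2.png',p[:,:,::-1]);C=cloud(c,d)
p,d=camera('top')
for q in blobs(p,(10,70,110),(22,190,255),60):print(rect(onplane('top',q[:,0],130)))
E
```

```text
4.65 [511.38127441 -91.95454533 123.80294972] [ 1.79991135e+02 -1.17412801e-02 -1.71770515e+02] 17.632386528352075 [0.22887821 0.83303688 0.33412842]
(array([175.7, 681. ]), 29.3, 18.5, np.float32(2.7))
(array([249.3, 279.2]), 192.6, 48.1, np.float32(129.3))
(array([589.9, -71.8]), 74.0, 56.4, np.float32(172.7))
```

View pics/w2.png

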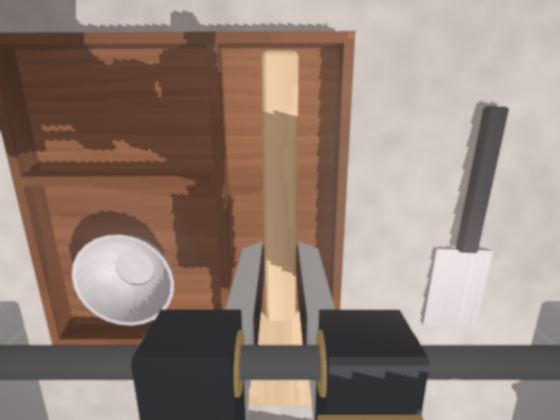

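The wrist view shows the spatula along the middle of the long compartment (handle at column 280, compartment walls at columns 222 and 340), parallel to the walls. The turner lies outside the tray at right, around (475,220). Lower slowly.

Request:
jog_arm(plan=[0,0,-0.025,0,0,0,0,0,-0.055,0,0,0,0,0,-0.08,0,0,0,0,0,-0.095,0,0,0,0,0,-0.102,0,0,0.2,0,0,-0.106,0,0,0.2,0,0,-0.109,0,0,0.2,0,0,-0.111,0,0,0.2,0,0,-0.1125,0,0,0.2,0,0,-0.1135,0,0,0.2,0,0,-0.1135,0,0,0.2,0,0,-0.1135,0,0,0.2])

```text
clock: 5.95
eef_pos: [511.6, -91.7, 10.6]
eef_rot: [-3.141, 0.0, -2.993]
wrist_force: [0.1, 0.1, -0.0]
finger_gap: 18.0
finger_force: 20.0
```

Request:
jog_arm(plan=[0,0,-0.0005,0,0,0,0,0,-0.001,0,0,0,0,0,-0.001,0,0,0,0,0,-0.001,0,0,0])

```text
clock: 6.35
eef_pos: [511.6, -91.7, 10.0]
eef_rot: [-3.141, 0.0, -2.993]
wrist_force: [-3.0, 0.4, 7.1]
finger_gap: 17.8
finger_force: 20.0
```

Request:
jog_arm(plan=[0,0,0,0,0,0,0,0,0,0,0,0,0,0,0,0,0,0,0,0,0,0,0,0,0,0,0,0,0,0,0,0,0,0,0,0], claw=0.042)

```text
clock: 6.95
eef_pos: [511.5, -91.6, 9.4]
eef_rot: [3.142, -0.0, -2.993]
wrist_force: [0.4, -0.4, -1.1]
finger_gap: 41.8
finger_force: 0.0
```

Request:
jog_arm(plan=[0,0,0.015,0,0,0,0,0,0.04,0,0,0,0,0,0.08,0,0,0,0,0.01,0.12,0,0,0,0,0.04,0.14,0,0,0,-0.002,0.08,0.14,0,0,0,-0.005,0.12,0.14,0,0,0,-0.008,0.16,0.14,0,0,0,-0.011,0.2,0.14,0,0,0,-0.014,0.24,0.14,0,0,0,-0.017,0.28,0.14,0,0,0,-0.02,0.31,0.14,0,0,0,-0.022,0.335,0.14,0,0,0,-0.0235,0.349,0.14,0,0,0,-0.0235,0.349,0.14,0,0,0,-0.0235,0.349,0.14,0,0,0], claw=0.07)

```text
clock: 8.55
eef_pos: [488.1, 256.7, 149.3]
eef_rot: [-3.141, -0.0, -2.993]
wrist_force: [0.3, -0.6, -0.1]
finger_gap: 70.0
finger_force: 0.0
```

```bash
python3 - <<'E'
from h import *
s=manip.read_state();print(s['clock'],s['eef_pos'],np.degrees(s['eef_rot']),s['finger_gap'],s['joints'])
c=get_calibration('wrist');p,d=camera('wrist');C=cloud(c,d);a=p
for q in blobs(p,(65,90,30),(90,255,255),400):
    P=onplane(c,q[:,0],40);m=np.zeros(d.shape,np.uint8);cv2.drawContours(m,[q],-1,1,-1)
    print('green',rect(P),np.median(C[...,2][m>0]))
    t=C[(m>0)&(abs(C[...,2]-40)<3)];print('cloud',rect(t[:,:2]))
p,d=camera('top');C=cloud('top',d)
for q in blobs(p,(10,60,110),(22,190,255),60):print(rect(onplane('top',q[:,0],13)))
cv2.imwrite('pics/b.png',np.hstack([a[:,:,::-1],p[:,:,::-1]])[::1,::1] if 0 else np.vstack([cv2.resize(a[:,:,::-1],(400,300)),cv2.resize(p[60:270,280:560,::-1],(400,300))]))
E
```

```text
8.55 [488.06990608 256.70209989 149.34839168] [-1.79985750e+02 -1.33107210e-02 -1.71504961e+02] 70.04639587287697 [ 4.17863612e-01  3.54918894e-01  1.58345144e+00 -1.90562564e-04
  1.20351250e+00 -1.30113069e+00]
(array([147.8, 758.6]), 40.4, 23.4, np.float32(2.7))
(array([ 448.5, -242.6]), 140.4, 86.9, np.float32(98.7))
(array([ 530.9, -231.1]), 137.2, 19.6, np.float32(92.9))
(array([ 565.4, -177.8]), 45.1, 26.2, np.float32(95.6))
(array([504.3, -98.7]), 254.2, 77.7, np.float32(8.7))
(array([ 617.8, -180.4]), 66.4, 49.9, np.float32(98.8))
(array([ 647.5, -262.9]), 63.8, 33.7, np.float32(56.4))
(array([ 891.3, -402.2]), 186.7, 79.1, np.float32(158.0))
```

View pics/b.png

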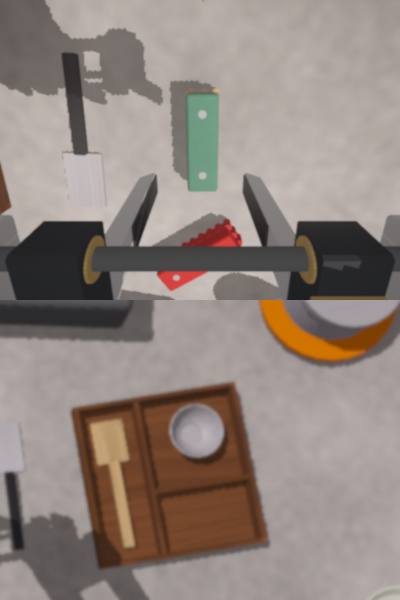

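The lower panel shows the spatula lying inside the long compartment, parallel to its walls. The upper panel shows the brush aligned and centred between the fingers (about (283,198) in full-size pixels). The red brush is behind it. My green mask missed it, so I re-measure.

```bash
python3 - <<'E'
from h import *
c=get_calibration('wrist');p,d=camera('wrist');C=cloud(c,d)
print(cv2.cvtColor(p,cv2.COLOR_RGB2HSV)[198,283])
for q in blobs(p,(60,50,50),(95,255,255),800):
    print('green',rect(onplane(c,q[:,0],40)),C[198,283])
E
```

```text
[ 73  74 155]
green (array([485.6, 258.9]), 125.9, 37.6, np.float32(8.8)) [481.31275025 257.97995633  40.30906616]
```

Request:
jog_arm(plan=[0,0.0015,-0.03,0,0,0.3,0,0.0015,-0.065,0,0,0.3,0,0.0015,-0.095,0,0,0.3,0,0.0015,-0.115,0,0,0.3,0,0.0015,-0.127,0,0,0.3,0,0.0015,-0.1355,0,0,0.3,0,0.0015,-0.1355,0,0,0.3,0,0.0015,-0.1355,0,0,0.3])

```text
clock: 9.5
eef_pos: [488.5, 259.0, 14.8]
eef_rot: [3.141, 0.001, -2.988]
wrist_force: [-0.4, 0.3, 0.1]
finger_gap: 69.9
finger_force: 0.0
```

Request:
jog_arm(plan=[0,0,0,0,0,0,0,0,0,0,0,0,0,0,0,0,0,0,0,0,0,0,0,0,0,0,0,0,0,0,0,0,0,0,0,0,0,0,0,0,0,0], claw=0.01, force=25)

```text
clock: 10.2
eef_pos: [488.1, 259.0, 14.1]
eef_rot: [3.141, 0.0, -2.988]
wrist_force: [-1.5, 0.4, 4.0]
finger_gap: 40.2
finger_force: 25.0
```

Request:
jog_arm(plan=[0,0,0.02,0,0,0,0,0,0.05,0,0,0,0,0,0.08,0,0,-2,0,-0.01,0.11,0,0,-5,-0.002,-0.03,0.12,0,0,-10,-0.004,-0.065,0.12,0,0,-16,-0.007,-0.1,0.12,0,0,-22,-0.01,-0.14,0.12,0,0,-29,-0.013,-0.18,0.12,0,0,-36,-0.016,-0.22,0.12,0,0,-43,-0.019,-0.26,0.12,0,0,-50,-0.022,-0.3,0.12,0,0,-57,-0.025,-0.34,0.12,0,0,-64,-0.028,-0.38,0.12,0,0,-71,-0.031,-0.42,0.12,0,0,-78,-0.033,-0.455,0.12,0,0,-84,-0.035,-0.48,0.12,0,0,-88,-0.0355,-0.496,0.12,0,0,-90.3,-0.0355,-0.496,0.12,0,0,-90.3,-0.0355,-0.496,0.12,0,0,-90.3])

```text
clock: 12.2
eef_pos: [452.5, -236.4, 133.7]
eef_rot: [-3.141, -0.001, 1.721]
wrist_force: [0.2, 0.2, -1.6]
finger_gap: 39.6
finger_force: 25.0
```

```bash
python3 - <<'E'
from h import *
s=manip.read_state();print(s['clock'],s['eef_pos'],np.degrees(s['eef_rot']),s['finger_gap'],s['wrist_force'])
p,d=camera('wrist');a,_=camera('scene')
cv2.imwrite('pics/c.png',np.vstack([cv2.resize(p,(400,300)),cv2.resize(a,(400,300))])[:,:,::-1])
E
```

```text
12.2 [ 452.47312953 -236.42557709  133.67176303] [-1.79975911e+02 -3.27425042e-02  9.85808116e+01] 39.631677432558405 [ 0.23078863  0.2184935  -1.56972134]
```

View pics/c.png

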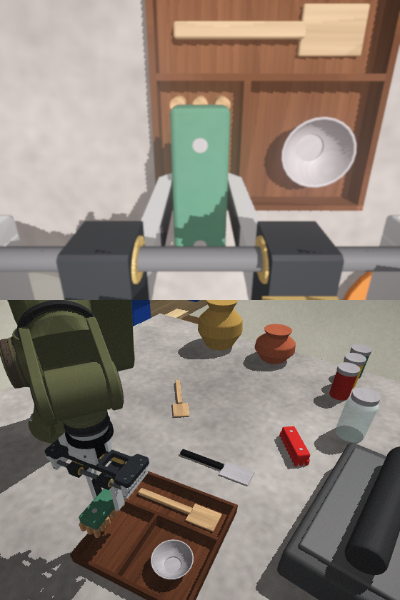

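The held brush (about (200,175) in the upper panel) is level and lined up over the crosswise compartment. The spatula still lies flat in the long one. Lower slowly.

Request:
jog_arm(plan=[0,0,-0.025,0,0,0,0,0,-0.055,0,0,0,0,0,-0.08,0,0,0,0,0,-0.095,0,0,0,0,0,-0.102,0,0,0,0,0,-0.106,0,0,0,0,0,-0.109,0,0,0,0,0,-0.111,0,0,0,0,0,-0.1125,0,0,0,0,0,-0.1135,0,0,0,0,0,-0.1135,0,0,0,0,0,-0.1135,0,0,0])

```text
clock: 13.5
eef_pos: [452.6, -237.2, 20.6]
eef_rot: [3.141, 0.0, 1.719]
wrist_force: [-0.2, -0.2, -1.6]
finger_gap: 40.1
finger_force: 25.0
```

Request:
jog_arm(plan=[0,0,-0.0004,0,0,0,0,0,-0.0008,0,0,0,0,0,-0.0008,0,0,0,0,0,-0.0008,0,0,0])

```text
clock: 13.9
eef_pos: [452.6, -237.2, 20.1]
eef_rot: [3.141, 0.0, 1.719]
wrist_force: [-2.8, 1.0, 6.5]
finger_gap: 39.9
finger_force: 25.0
```

Contact (about 8 N rise). Release and retreat.

Request:
jog_arm(plan=[0,0,0,0,0,0,0,0,0,0,0,0,0,0,0,0,0,0,0,0,0,0,0,0,0,0,0,0,0,0,0,0,0,0,0,0], claw=0.06)

```text
clock: 14.5
eef_pos: [452.5, -237.1, 19.6]
eef_rot: [3.142, 0.0, 1.719]
wrist_force: [0.2, -0.3, -0.5]
finger_gap: 60.1
finger_force: 0.0
```

Request:
jog_arm(plan=[0,0,0.015,0,0,0,0,0,0.04,0,0,0,0,0,0.08,0,0,0,0,0,0.12,0,0,0,0,0.03,0.15,0,0,0,0,0.07,0.17,0,0,0,0,0.11,0.18,0,0,0,0,0.15,0.18,0,0,0,0,0.19,0.18,0,0,0,0,0.23,0.18,0,0,0,-0.02,0.27,0.18,0,0,0,-0.03,0.31,0.18,0,0,0,-0.03,0.35,0.18,0,0,0,-0.03,0.38,0.18,0,0,0,-0.03,0.4,0.18,0,0,0,-0.03,0.4,0.18,0,0,0,-0.03,0.4,0.18,0,0,0])

```text
clock: 16.2
eef_pos: [422.4, 162.7, 199.5]
eef_rot: [-3.141, 0.0, 1.72]
wrist_force: [-0.3, -0.6, 0.4]
finger_gap: 60.1
finger_force: 0.0
```

```bash
python3 - <<'E'
from h import *
s=manip.read_state();print(s['clock'],s['eef_pos'])
p,d=camera('top');a,_=camera('scene');C=cloud('top',d)
for q in blobs(p,(60,50,40),(95,255,255),250):
    m=np.zeros(d.shape,np.uint8);cv2.drawContours(m,[q],-1,1,-1)
    print('green',rect(onplane('top',q[:,0],46)),np.percentile(C[...,2][(m>0)],[10,50,90]))
cv2.imwrite('pics/d.png',np.vstack([cv2.resize(p,(400,300)),cv2.resize(a,(400,300))])[:,:,::-1])
E
```

```text
16.2 [422.38646627 162.67632598 199.51809953]
green (array([ 451.8, -235.7]), 132.7, 38.3, np.float32(98.6)) [44.07718006 46.54096724 48.68710408]
```

View pics/d.png

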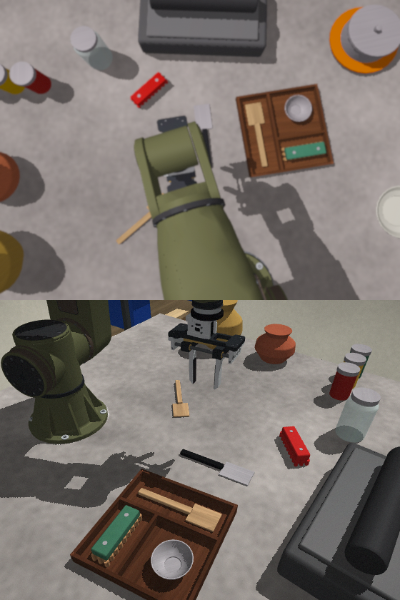

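The brush stands centred in its compartment at (452, −236), yaw 98.6°, with its top at 46 mm. The spatula lies flat in the long compartment. The turner, bowl and look-alikes have not moved.

```bash
python3 -c "
from cell import manip;print(manip.sign_off())"
```

```text
the job is handed in; nothing more can be done
None
```

I laid the spatula flat in the tray's long compartment, then set the brush bristles down, straight along the crosswise one; the turner was left where it lay, and I handed the job in at about 16 s.

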